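# Slide the spare keycap row home and tip the bin up

## Robot

A 7-joint arm with a two-finger parallel gripper is mounted at the origin on the work surface. World frame = base frame: x ahead of the robot, y to its left, z up, the work surface at z = 0. Lengths are in mm, angles in rad, forces in N, time in s.
With the tool pointing down it reaches from about 375 to 925 mm from the base axis. Payload 3.1 kg.
Tool frame: the origin (TCP) lies at the very end of the fingers, on their centre line; the grasp point (between the pads) lies 19 mm behind it; z points along the fingers, y is the line along which they close (so a half turn about z gives the same grasp; the last joint's range is limited). The gripper opens to 85 mm and grips with 20 to 120 N. Pads are 22 mm wide; open, the fingers measure 114 mm over their backs; the gripper's body (76 mm by 85 mm) begins 54 mm behind the grasp point. The pads swing forward as they close: fully open they stand 13 mm farther back than shut.
Start: joints at [-1.269, 0.383, 0.044, 1.598, -0.018, 1.161, -0.05], TCP at [252.98, 598.752, 231.269] pointing down, gripper open.
Joint ranges: [-2.61, 2.61], [-0.41, 2.15], [-1.48, 1.57], [0, 2.5], [-1.57, 4.71], [0.05, 1.97], [-2.85, 2.85]. Speed limits (rad/s): [2.79, 2.79, 3.14, 3.14, 3.14, 3.14, 3.14].

## Interface

Orientations are given as a 3x3 rotation matrix whose columns are the frame's x, y, z axes.
In Python, from bench import arm, snapshot gives the robot as it stands.
- The arm moves only by the tool jog_arm, never from a script. Its argument "plan" is a list of rows, each a list of 7 numbers: the shift along the tool's x, y, z scaled (see below), then the turn, a rotation vector about the tool's x, y, z scaled (see below), then the closure, from 0 (fully open) to 1 (shut). A call has 1 to 10 rows; each row shifts and turns the commanded pose from where the row before left it, along the tool's axes as they then stand; what a row does not reach is not made up. The controller multiplies each number of a shift by 0.02 m and each number of a turn by 45 degrees. A row lasts 1/8 s, in which the tool goes at most 62.5 mm and 10.7 degrees, less where a joint would pass 70% of its speed; a pose out of reach is approached as far as the arm can. A call with a number of a shift or a turn outside -1 to 1 is refused whole. A call with a gripper value outside its range is refused whole. The fingers move at their own pace and stop on an object; "force" is the grip in N (left out, the last holds). Time passes only in rows, so rows that do not move let the fingers close. It gives the time, the measured TCP pose, the force, the opening and the grip force at its end, in the units of the state.
- arm.get_obs(): the state, without advancing time (a new reading comes with each control period).
- snapshot(name): name is "side" or "top"; returns a dict with "image" (480x640x3 uint8, red, green, blue), "camera_matrix" (3x3 intrinsics, pixels), "world_to_cam" (4x4, takes a point from world to camera coordinates). Camera axes: x right, y down, z forward; pixel columns grow to the right and rows downward; lengths in mm; the calibration is good to about 2 mm. A picture is of the moment at which its call begins. There is no depth.
- arm.close_job(): hands the job in; it is judged then, once.
The state is a dict: "time": time; "joints": joint angles; "joint_velocities": joint speeds; "tau": joint torques, N m; "tcp_pos": TCP position; "ee_rot": TCP orientation; "wrist_force": force on the tool from outside, world axes, zero at the start; "torque": the same for the moment, N m; "finger_gap": opening from 0.0 (shut) to 1.0 (fully open); "grip_force": force on a finger pad.
Only numpy, scipy, OpenCV 4.12 (cv2) and the standard library are available. Lean on these libraries where they do the work, as an engineer would, in place of code of your own. Each camera call takes 0.05 s, during which the arm holds its last target. There are 200 camera calls.

## Task

Pick up the loose row of yellow keycaps by its blue tab and slide it, nose first, into the empty covered channel of the grey tilting bin until you feel it press firmly against the cushioned stop hidden inside; how deep that stop sits differs each time, so push gently and go by feel. With the row home and let go, take the red post and tip the bin all the way up, where it stays by itself. Leave the other things on the counter where they are.

Things in the scene. Friction and masses are not known exactly. Their poses are not given: they have to be found in the camera images.
- row_grip (a point): Centre of the upright blue tab (22 mm along x, 12 mm across y, 34 mm high) at the tail of the loose keycap row. x runs along the row to its nose, z up. 33 mm above the row's underside (tab top at 50 mm), 98 mm behind the nose. Row: aluminium rail with yellow keycaps, 110 x 18 x 16 mm, about 120 g, starting upright on the counter.
- row_nose (a point): Middle of the end face of the row's nose, 8 mm above the row's underside, same axes as row_grip. The last 10 mm of the nose are narrower: 12 mm wide, 11 mm high. Its friction in the channel is under 2 N.
- mouth (a point): Centre of the mouth of the empty covered channel (steel tunnel, left in the bin seen from the robot). x points in, z up, y across; 28 mm above the counter. Inside 22 wide, 20 high; a row lying on its floor has its nose 2 mm below centre. Roof top 13 mm above this point. It ends at an unseen rubber buffer 45 to 75 mm in, giving 2.5 N per mm: 3 N or more held briefly is home, over 20 N harms it. 
- lift_grip (a point): Grip point on the red upright post at the front of the bin (right side seen from the robot), 10 mm along x, 14 mm across y, top 16 mm above this point. Axes as mouth. It lies 145 mm in front of the hinge line (-x) and 34 mm above it, and turns with the bin.
- bin (a joint): Tilt of the bin (rad) about the level hinge line along its y at the rear: 0 = tipped out, level (start); grows as the front is lifted; 0.42 = all the way up at its stop. The hinge is stiff: 5 to 10 N upward at the red post moves it slowly, and it stays where it is left. Bin: grey steel, 140 x 190 mm, side walls up to 58 mm above the counter when level.
- stand: Fixed wooden shelf (230 mm wide, top 144 mm high, boxes on it to 195 mm) on steel posts, with the bin's hinge at its front. Origin on the counter under the middle of the hinge line, which is 30 mm above it; x points away from the bin's front. The board begins 10 mm behind the hinge line and is 110 mm deep.
- calculator: silver pocket calculator lying flat, 145 x 80 x 25 mm, a bystander; origin at the centre of its underside
- charger: black plastic charger brick, 90 x 60 x 49 mm, a bystander; origin at the centre of its underside
- cup: white porcelain cup, 76 mm across, 65 mm high, a bystander; origin at the centre of its underside
- coin_tray: square copper coin tray, 100 x 100 x 18 mm, with coins, a bystander; origin at the centre of its underside
- cap_jar: amber jar, 64 mm across, 75 mm high, a bystander; origin at the centre of its underside
- pen_pot: orange pen pot, 68 mm across, 85 mm high, pens up to 135 mm, a bystander; origin at the centre of its underside
Things that resemble listed ones, but are neither listed nor needed, are in the scene too. What is shaped like the part that bears row_grip but orange or turquoise is not meant.

How it is judged (in metres and radians):
On the way, in this order (a step that is already met when the one before it is completed fails the run):
1. the row is slid into the channel of the level bin and its nose presses on the hidden stop with at least 3 N (x of row_nose in the frame of buffer between -0.003 and 0.003 m and y of row_nose in the frame of mouth between -0.006 and 0.006 m and z of row_nose in the frame of mouth between -0.008 and 0.01 m and angle between the x axis of row_nose and the x axis of mouth, either way round below 0.12 rad and contact force between row and buffer above 3 N and value of joint bin below 0.06 rad), for 0.2 s.
2. the row is let go, still home, before the bin is tipped up (x of row_nose in the frame of buffer between -0.003 and 0.003 m and y of row_nose in the frame of mouth between -0.006 and 0.006 m and z of row_nose in the frame of mouth between -0.008 and 0.01 m and angle between the x axis of row_nose and the x axis of mouth, either way round below 0.12 rad and contact force between the fingers and row below 0.1 N and value of joint bin below 0.06 rad), for 0.1 s.
3. the bin is tipped all the way up with the row still home (x of row_nose in the frame of buffer between -0.003 and 0.003 m and y of row_nose in the frame of mouth between -0.006 and 0.006 m and z of row_nose in the frame of mouth between -0.008 and 0.01 m and angle between the x axis of row_nose and the x axis of mouth, either way round below 0.12 rad and value of joint bin above 0.35 rad), for 0.2 s.
At the end, for the whole second after the job is handed in: The keycap row lies in the channel with its nose within 3 mm of the hidden stop, released and at rest, and the bin is tipped up to at least 0.35 rad and stays there (all of step 3 and linear speed of row below 0.02 m/s); the robot touches nothing.
It fails at once if the row is pressed on the hidden stop with more than 20 N (contact force between row and buffer above 20 N).
It fails at once if the row is rammed against the bin with more than 25 N (contact force between row and bin above 25 N).
It fails at once if a bystander is displaced by more than 15 mm (distance of any of calculator, charger, cup, coin_tray, cap_jar, pen_pot from where it was at the start of the episode above 0.015 m).
It also fails if it takes over 72 s, if anything falls off the work surface, if the arm or the gripper's body presses on something with over 40 N, if the wrist force passes 120 N, or if a joint passes its speed limit or range.

## Working session

There is one attempt and no reset: what is moved stays moved. The work goes in short steps, Python scripts to look and compute and a tool call to move; the robot and the scene stay as the last step left them, time stands still between calls to the robot, and variables do not carry over. Pictures are saved under pics/ and viewed, at most 10 in all, crops included, and the job is handed in when it is done.

Besides the shell and the picture viewer there is one more tool, called after "Emit:" by a JSON object that holds its "method" and its "body". jog_arm: Moves the arm, as the interface text tells. Shifts and turns lie within -1 to 1; 1 stands for 0.02 m of shift or 45 degrees of turn. Its arguments: {"type":"object","properties":{"plan":{"type":"array"},"force":{"type":"number"}},"required":["plan"]}

```bash
mkdir -p pics; cat > h.py <<'E'
import numpy as np,cv2
from bench import arm,snapshot
def snap(n,f):
    s=snapshot(n); cv2.imwrite(f'pics/{f}.png',s['image'][:,:,::-1]); np.savez(f'pics/{f}.npz',K=s['camera_matrix'],T=s['world_to_cam']); return s
def ray(f,u,v):
    d=np.load(f'pics/{f}.npz');K,T=d['K'],d['T']
    r=T[:3,:3].T@np.linalg.solve(K,[u,v,1]); return -T[:3,:3].T@T[:3,3],r
def atz(f,u,v,z):
    c,r=ray(f,u,v); return (c+r*(z-c[2])/r[2]).round(1)
def tri(a,b):
    c1,r1=ray(*a);c2,r2=ray(*b)
    s=np.linalg.lstsq(np.c_[r1,-r2],c2-c1,rcond=None)[0]
    p,q=c1+s[0]*r1,c2+s[1]*r2
    return ((p+q)/2).round(1),np.linalg.norm(p-q).round(1)
def proj(f,p):
    d=np.load(f'pics/{f}.npz'); q=d['K']@(d['T']@np.r_[p,1])[:3]; return (q[:2]/q[2]).round(1)
E
python3 - <<'E'
from h import *
for n in('top','side'): 
    s=snap(n,n+'0'); print(ray(n+'0',320,240))
o=arm.get_obs();print(o['ee_rot'],o['wrist_force'],o['time'])
E
```

```text
(array([ 482.92551818,   13.38498238, 1213.39099445]), array([ 0.07982864, -0.00869762, -0.99683246]))
(array([  52.04909226, -699.23591762,  830.46638476]), array([ 0.40108145,  0.61176523, -0.68203106]))
[[-9.21161283e-01  3.89180197e-01 -8.15720545e-04]
 [ 3.89181029e-01  9.21158478e-01 -2.27698604e-03]
 [-1.34749981e-04 -2.41493434e-03 -9.99997075e-01]] [ 0.85246334 -0.4059752   0.05408798] 0.1
```

View pics/top0.png

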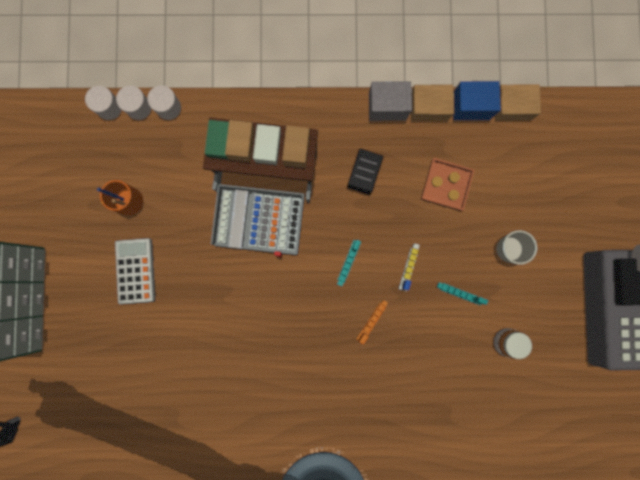

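View pics/side0.png

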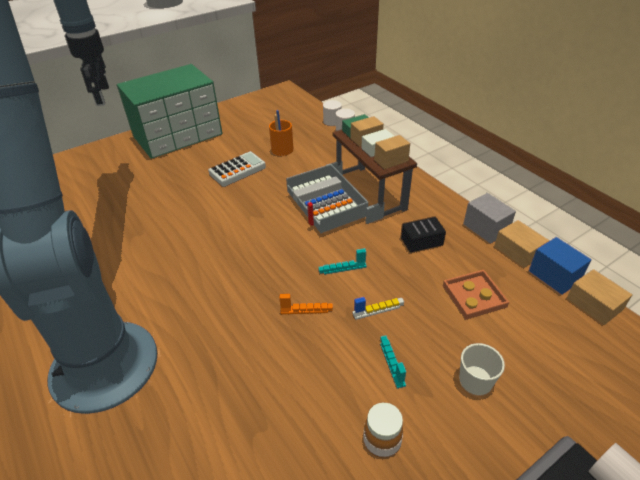

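The top view shows the row with its tab at (405,286) and nose at (416,246). The bin is around (258,220), its grey cover at (238,218) and the red post at (278,254). I'll enlarge both areas next.

```bash
python3 - <<'E'
from h import *
t=cv2.imread('pics/top0.png');s=cv2.imread('pics/side0.png')
R=lambda im,x,y,w,h,k:cv2.resize(im[y:y+h,x:x+w],None,fx=k,fy=k,interpolation=cv2.INTER_CUBIC)
# top bin crop x200-320,y180-270 ; row crop x380-440,y230-300
a=R(t,205,180,115,90,4.0);b=R(t,385,235,50,65,5)
c=np.zeros((360+0,460+250+10,3),np.uint8);c[:,:460]=a[:360];c[:325,470:]=b
cv2.imwrite('pics/c1.png',c)
a=R(s,280,160,110,80,4);b=R(s,345,285,70,40,5)
c=np.zeros((530,440,3),np.uint8);c[:320]=a;c[330:530,:350]=b
cv2.imwrite('pics/c2.png',c)
E
```

```text
(no output)
```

View pics/c1.png

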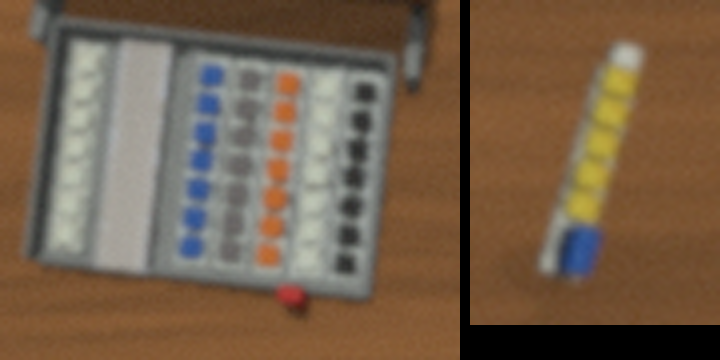

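View pics/c2.png

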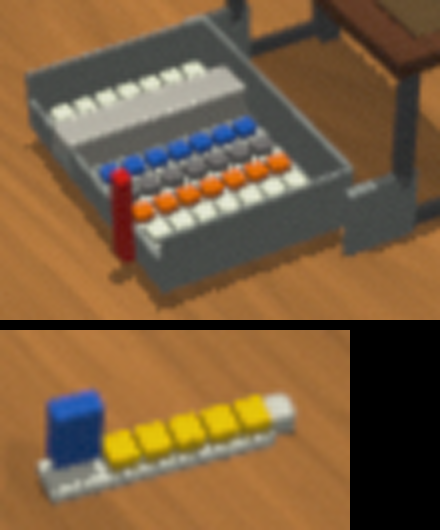

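```bash
python3 - <<'E'
from h import *
o=lambda x0,y0,k,px,py:(x0+(px+.5)/k-.5,y0+(py+.5)/k-.5)
TB=lambda x,y:('top0',*o(205,180,4,x,y)); TR=lambda x,y:('top0',*o(385,235,5,x-470,y))
SB=lambda x,y:('side0',*o(280,160,4,x,y)); SR=lambda x,y:('side0',*o(345,285,5,x,y-330))
print('roof top corners FL FR RL RR')
for p in((97,268),(145,272),(122,40),(171,44)):print(atz(*TB(*p),41))
print('roof side FL FR RL RR')
for p in((50,124),(73,145),(220,67),(245,85)):print(atz(*SB(*p),41))
print('wall corners top z58');
for p in((30,258),(368,294),(62,20),(392,58)):print(atz(*TB(*p),58))
print('post',atz(*TB(292,293),80),atz(*SB(121,175),80),tri(TB(292,293),SB(121,175)))
print('tab top',atz(*TR(583,247),50),atz(*SR(74,400),50),tri(TR(583,247),SR(74,400)))
print('nose top',atz(*TR(630,42),12),atz(*SR(290,402),12))
print('row tail bottom corner L', atz(*TR(541,270),8),'side bottoms',atz(*SR(54,498),0),atz(*SR(293,428),1))
E
```

```text
roof top corners FL FR RL RR
[563.2 208.2  41. ]
[560.8 181.3  41. ]
[692.6 194.7  41. ]
[690.2 167.   41. ]
roof side FL FR RL RR
[564.5 207.5  41. ]
[564.6 179.9  41. ]
[691.  193.3  41. ]
[692.5 166.8  41. ]
wall corners top z58
[567.8 242.5  58. ]
[546.6  55.4  58. ]
[701.  225.6  58. ]
[678.6  41.4  58. ]
post [546.2  95.9  80. ] [546.8  94.7  80. ] (array([546.7,  95.6,  79.4]), np.float64(1.2))
tab top [ 476.5 -190.4   50. ] [ 476.9 -190.7   50. ] (array([ 476.6, -190.5,   50. ]), np.float64(0.5))
nose top [ 570.7 -220.6   12. ] [ 571.5 -220.6   12. ]
row tail bottom corner L [ 465.8 -178.2    8. ] side bottoms [ 464.6 -195.3    0. ] [ 569.9 -225.8    1. ]
```

The two views agree within about 2 mm. The row's tab is at (476.6,-190.5) with heading -17.7°. The mouth is at (563,194.3) with heading -6.2°, and the post at (546.5,95.5). Next I move over the row.

Emit:
{"method": "jog_arm", "body": {"plan": [[-0.8,-1,0,0,0,0,0],[-0.8,-1,0,0,0,0,0],[-0.8,-1,0,0,0,0,0],[-0.8,-1,0,0,0,0,0],[-0.8,-1,0,0,0,0,0],[-0.8,-1,0,0,0,0,0],[-0.8,-1,0,0,0,0,0],[-0.8,-1,0,0,0,0,0],[-0.8,-1,0,0,0,0,0],[-0.8,-1,0,0,0,0,0]], "force": 40}}

```text
time: 1.35
tcp_pos: [323.0, 350.6, 231.3]
ee_rot: [[-0.921, 0.389, 0.0], [0.389, 0.921, 0.0], [-0.0, 0.0, -1.0]]
wrist_force: [-0.4, -0.9, -0.5]
finger_gap: 1.005
grip_force: 0.0
```

Emit:
{"method": "jog_arm", "body": {"plan": [[-0.8,-1,0,0,0,0,0],[-0.8,-1,0,0,0,0,0],[-0.8,-1,0,0,0,0,0],[-0.8,-1,0,0,0,0,0],[-0.8,-1,0,0,0,0,0],[-0.8,-1,0,0,0,0,0],[-0.8,-1,0,0,0,0,0],[-0.8,-1,0,0,0,0,0],[-0.8,-1,0,0,0,0,0],[-0.8,-1,0,0,0,0,0]]}}

```text
time: 2.6
tcp_pos: [392.0, 104.2, 231.3]
ee_rot: [[-0.921, 0.389, 0.0], [0.389, 0.921, 0.001], [0.0, 0.001, -1.0]]
wrist_force: [0.7, 0.8, -0.4]
finger_gap: 0.996
grip_force: 0.0
```

Emit:
{"method": "jog_arm", "body": {"plan": [[-0.8,-1,0,0,0,0,0],[-0.8,-1,0,0,0,0,0],[-0.8,-1,0,0,0,0,0],[-0.8,-1,0,0,0,0,0],[-0.8,-1,0,0,0,0,0],[-0.8,-1,0,0,0,0,0],[-0.8,-1,0,0,0,0,0],[-0.8,-1,0,0,0,0,0],[-0.8,-1,0,0,0,0,0],[-0.8,-1,0,0,0,0,0]]}}

```text
time: 3.85
tcp_pos: [461.2, -142.0, 231.3]
ee_rot: [[-0.921, 0.389, 0.0], [0.389, 0.921, 0.001], [0.0, 0.001, -1.0]]
wrist_force: [-0.5, -0.2, -0.6]
finger_gap: 0.999
grip_force: 0.0
```

Emit:
{"method": "jog_arm", "body": {"plan": [[-0.8,-1,0,0,0,0,0],[-0.8,-1,0,0,0,0,0],[0,0,0,0,0,-0.116,0.5],[0,0,0,0,0,0,0.5],[0,0,0,0,0,0,0.5]]}}

```text
time: 4.47
tcp_pos: [475.2, -189.9, 231.2]
ee_rot: [[-0.952, 0.305, -0.0], [0.305, 0.952, 0.001], [0.0, 0.001, -1.0]]
wrist_force: [-0.6, 0.0, 0.4]
finger_gap: 0.503
grip_force: 0.0
```

Emit:
{"method": "jog_arm", "body": {"plan": [[-0.075,0,1,0,0,0,0.5],[0,0,1,0,0,0,0.5],[0,0,1,0,0,0,0.5],[0,0,1,0,0,0,0.5],[0,0,1,0,0,0,0.5],[0,0,1,0,0,0,0.5],[0,0,1,0,0,0,0.5],[0,0,1,0,0,0,0.5],[0,0,1,0,0,0,0.5],[0,0,1,0,0,0,0.5]]}}

```text
time: 5.72
tcp_pos: [477.0, -190.5, 30.0]
ee_rot: [[-0.953, 0.304, 0.0], [0.304, 0.953, -0.0], [-0.0, -0.0, -1.0]]
wrist_force: [0.0, -0.5, -0.8]
finger_gap: 0.506
grip_force: 0.0
```

Emit:
{"method": "jog_arm", "body": {"plan": [[0,0,0.5,0,0,0,0.5],[0,0,0,0,0,0,0.5],[0,0,0,0,0,0,1],[0,0,0,0,0,0,1],[0,0,0,0,0,0,1],[0,0,0,0,0,0,1],[0,0,0,0,0,0,1]]}}

```text
time: 6.6
tcp_pos: [477.7, -190.8, 22.0]
ee_rot: [[-0.953, 0.304, 0.001], [0.304, 0.953, -0.0], [-0.001, 0.0, -1.0]]
wrist_force: [-1.0, 0.2, 4.2]
finger_gap: 0.131
grip_force: 44.2
```

Emit:
{"method": "jog_arm", "body": {"plan": [[0,0,-0.3,0,0,0,1],[0,0,-0.7,0,0,0,1],[0,0,-1,0,0,0,1],[0,0,-1,0,0,0,1],[0,0,-1,0,0,0,1],[0,0,-1,0,0,0,1],[0,0,0,0,0,0,1],[0,0,0,0,0,0,1]]}}

```text
time: 7.6
tcp_pos: [476.7, -190.1, 121.2]
ee_rot: [[-0.953, 0.304, -0.0], [0.304, 0.953, 0.001], [0.0, 0.0, -1.0]]
wrist_force: [-0.2, 0.7, -2.1]
finger_gap: 0.131
grip_force: 43.2
```

Emit:
{"method": "jog_arm", "body": {"plan": [[0.2,0.46,0,0,0,0,1],[0.4,0.92,0,0,0,0,1],[0.4,0.92,0,0,0,0,1],[0.4,0.92,0,0,0,0,1],[0.4,0.92,0,0,0,0,1],[0.4,0.92,0,0,0,0,1],[0.4,0.92,0,0,0,0,1],[0.4,0.92,0,0,0,0,1],[0.4,0.92,0,0,0,0,1],[0.4,0.92,0,0,0,0,1]]}}

```text
time: 8.85
tcp_pos: [456.5, 0.4, 120.5]
ee_rot: [[-0.953, 0.303, -0.002], [0.303, 0.953, -0.0], [0.002, -0.001, -1.0]]
wrist_force: [-0.4, 0.0, -0.8]
finger_gap: 0.137
grip_force: 43.2
```

Emit:
{"method": "jog_arm", "body": {"plan": [[0.4,0.92,0,0,0,0,1],[0.4,0.92,0,0,0,0,1],[0.4,0.92,0,0,0,0,1],[0.4,0.92,0,0,0,0,1],[0.4,0.92,0,0,0,0,1],[0.4,0.92,0,0,0,0,1],[0.4,0.92,0,0,0,0,1],[0.4,0.92,0,0,0,0,1],[0.4,0.92,0,0,0,0,1],[0.4,0.92,0,0,0,0,1]]}}

```text
time: 10.1
tcp_pos: [436.7, 199.8, 120.9]
ee_rot: [[-0.953, 0.304, -0.001], [0.304, 0.953, -0.0], [0.001, -0.001, -1.0]]
wrist_force: [0.8, -0.2, -1.1]
finger_gap: 0.129
grip_force: 43.2
```

Emit:
{"method": "jog_arm", "body": {"plan": [[0.2,0.46,0,0,0,0,1],[0,0,0,0,0,-0.128,1],[0,0,0,0,0,-0.128,1],[0,0,0,0,0,0,1],[0,0,0,0,0,0,1]]}}

```text
time: 10.72
tcp_pos: [436.3, 208.5, 121.2]
ee_rot: [[-0.994, 0.109, -0.0], [0.109, 0.994, -0.0], [0.0, -0.0, -1.0]]
wrist_force: [0.1, -0.9, -0.6]
finger_gap: 0.135
grip_force: 43.2
```

Emit:
{"method": "jog_arm", "body": {"plan": [[0,0,1,0,0,0,1],[0,0,1,0,0,0,1],[0,0,1,0,0,0,1],[0,0,0.9,0,0,0,1],[0,0,0,0,0,0,1],[0,0,0,0,0,0,1]]}}

```text
time: 11.48
tcp_pos: [436.9, 208.8, 43.7]
ee_rot: [[-0.994, 0.108, 0.001], [0.108, 0.994, 0.0], [-0.001, 0.0, -1.0]]
wrist_force: [-0.2, 0.1, -1.4]
finger_gap: 0.132
grip_force: 43.1
```

```bash
python3 - <<'E'
from h import *
t=snap('top','top1')['image'][:,:,::-1];s=snap('side','side1')['image'][:,:,::-1]
R=lambda im,x,y,w,h,k:cv2.resize(im[y:y+h,x:x+w],None,fx=k,fy=k,interpolation=cv2.INTER_CUBIC)
c=np.zeros((600,760,3),np.uint8)
c[:,:375]=R(t,200,190,75,120,5);c[:400,380:760]=R(s,260,160,95,100,4)
cv2.imwrite('pics/c3.png',c)
print(arm.get_obs()['tcp_pos'])
E
```

```text
[437.09907949 209.07406975  44.04218383]
```

View pics/c3.png

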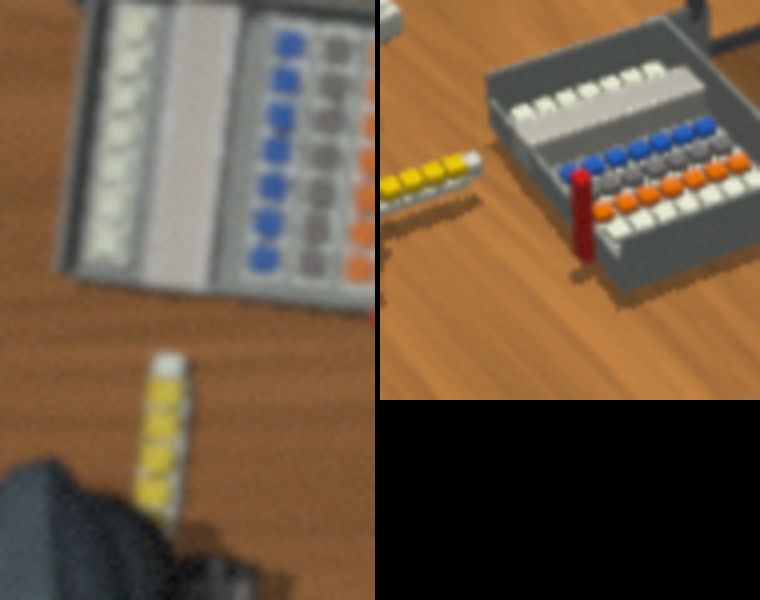

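```bash
python3 - <<'E'
from h import *
o=lambda x0,y0,k,px,py:(x0+(px+.5)/k-.5,y0+(py+.5)/k-.5)
T=lambda x,y:('top1',*o(200,190,5,x,y)); S=lambda x,y:('side1',*o(260,160,4,x-380,y))
a=-np.radians(6.2);ex=np.array([np.cos(a),np.sin(a)]);ey=np.array([-ex[1],ex[0]]);m=np.array([563,194.3])
L=lambda p:((p[:2]-m)@ex,(p[:2]-m)@ey)
for n,p in dict(noseT=atz(*T(170,354),34),noseS=atz(*S(473,156),34),roofFL=atz(*T(144,287),41),roofFR=atz(*T(208,291),41),roofFLs=atz(*S(513,125),41),roofFRs=atz(*S(533,145),41),k1=atz(*T(166,390),37),k4=atz(*T(152,492),37)).items():print(n,p,np.round(L(p),1))
print(tri(T(170,354),S(474,157)))
print('tcp',np.round(L(arm.get_obs()['tcp_pos']),1))
# predicted nose bottom/top projections
for z in(23,34):print(z,[proj(f,np.r_[m-29.*ex,z]) for f in('top1','side1')])
E
```

```text
noseT [532.4 198.6  34. ] [-30.9   1. ]
noseS [531.5 200.8  34. ] [-32.    3.1]
roofFL [562.4 209.3  41. ] [-2.2 14.8]
roofFR [560.4 180.6  41. ] [ -1.1 -13.9]
roofFLs [565.5 205.4  41. ] [ 1.3 11.3]
roofFRs [564.6 179.9  41. ] [  3.1 -14.1]
k1 [516.1 199.9  37. ] [-47.2   0.5]
k4 [470.4 205.9  37. ] [-93.3   1.5]
(array([531.9, 198.9,  34.3]), np.float64(1.3))
tcp [-126.8    1.1]
23 [array([234.9, 259.8]), array([284.7, 202.2])]
34 [array([234.1, 259.6]), array([284.4, 198.9])]
```

The nose sits 1 mm left of the channel axis and about 30 mm out, and the row is level. I'll correct the offset and approach the mouth slowly.

Emit:
{"method": "jog_arm", "body": {"plan": [[0,-0.05,0.1,0,0,0,1],[-0.4,0,0,0,0,0,1],[-0.4,0,0,0,0,0,1],[-0.4,0,0,0,0,0,1],[-0.15,0,0,0,0,0,1],[-0.15,0,0,0,0,0,1],[0,0,0,0,0,0,1]]}}

```text
time: 12.45
tcp_pos: [466.1, 204.4, 41.2]
ee_rot: [[-0.994, 0.108, -0.0], [0.108, 0.994, -0.0], [0.0, -0.0, -1.0]]
wrist_force: [0.5, 0.4, -0.7]
finger_gap: 0.129
grip_force: 43.1
```

Emit:
{"method": "jog_arm", "body": {"plan": [[-0.1,0,0,0,0,0,1],[-0.1,0,0,0,0,0,1],[-0.1,0,0,0,0,0,1],[0,0,0,0,0,0,1]]}}

```text
time: 12.95
tcp_pos: [472.2, 203.8, 41.3]
ee_rot: [[-0.994, 0.107, 0.0], [0.107, 0.994, 0.0], [-0.0, 0.0, -1.0]]
wrist_force: [0.0, -0.6, -2.2]
finger_gap: 0.132
grip_force: 43.1
```

Emit:
{"method": "jog_arm", "body": {"plan": [[-0.1,0,0,0,0,0,1],[-0.1,0,0,0,0,0,1],[-0.1,0,0,0,0,0,1],[0,0,0,0,0,0,1]]}}

```text
time: 13.45
tcp_pos: [478.2, 203.2, 41.3]
ee_rot: [[-0.994, 0.108, 0.0], [0.108, 0.994, 0.0], [-0.0, 0.0, -1.0]]
wrist_force: [0.7, 0.8, -1.6]
finger_gap: 0.134
grip_force: 43.1
```

Emit:
{"method": "jog_arm", "body": {"plan": [[-0.1,0,0,0,0,0,1],[-0.1,0,0,0,0,0,1],[-0.1,0,0,0,0,0,1],[-0.1,0,0,0,0,0,1],[-0.1,0,0,0,0,0,1]]}}

```text
time: 14.08
tcp_pos: [488.0, 202.1, 41.3]
ee_rot: [[-0.994, 0.107, -0.0], [0.107, 0.994, -0.0], [0.0, -0.0, -1.0]]
wrist_force: [0.4, -0.1, -1.6]
finger_gap: 0.134
grip_force: 43.1
```

Emit:
{"method": "jog_arm", "body": {"plan": [[-0.1,0,0,0,0,0,1],[-0.1,0,0,0,0,0,1],[-0.1,0,0,0,0,0,1],[-0.1,0,0,0,0,0,1],[-0.1,0,0,0,0,0,1]]}}

```text
time: 14.7
tcp_pos: [498.0, 201.0, 41.3]
ee_rot: [[-0.994, 0.107, -0.0], [0.107, 0.994, 0.0], [0.0, -0.0, -1.0]]
wrist_force: [0.5, -0.1, -1.9]
finger_gap: 0.129
grip_force: 43.1
```

Emit:
{"method": "jog_arm", "body": {"plan": [[-0.1,0,0,0,0,0,1],[-0.1,0,0,0,0,0,1],[-0.1,0,0,0,0,0,1],[0,0,0,0,0,0,1]]}}

```text
time: 15.2
tcp_pos: [504.1, 200.3, 41.3]
ee_rot: [[-0.994, 0.108, 0.0], [0.108, 0.994, 0.0], [-0.0, 0.0, -1.0]]
wrist_force: [-0.3, -0.5, -0.7]
finger_gap: 0.135
grip_force: 43.1
```

Emit:
{"method": "jog_arm", "body": {"plan": [[0,0,0.05,0,0,0,1],[0,0,0.03,0,0,0,1],[0,0,0,0,0,0,1]]}}

```text
time: 15.58
tcp_pos: [503.7, 200.5, 40.0]
ee_rot: [[-0.994, 0.107, -0.0], [0.107, 0.994, 0.0], [0.0, 0.0, -1.0]]
wrist_force: [-1.6, -0.1, 2.9]
finger_gap: 0.127
grip_force: 43.8
```

Emit:
{"method": "jog_arm", "body": {"plan": [[-0.05,0,0,0,0,0,1],[-0.05,0,0,0,0,0,1],[-0.05,0,0,0,0,0,1],[-0.05,0,0,0,0,0,1]]}}

```text
time: 16.08
tcp_pos: [507.1, 200.5, 39.9]
ee_rot: [[-0.994, 0.107, -0.001], [0.107, 0.994, 0.001], [0.001, 0.001, -1.0]]
wrist_force: [-4.2, 1.0, 3.9]
finger_gap: 0.132
grip_force: 44.1
```

Emit:
{"method": "jog_arm", "body": {"plan": [[-0.05,0,0,0,0,0,1],[-0.05,0,0,0,0,0,1],[-0.05,0,0,0,0,0,1],[0,0,0,0,0,0,1]]}}

```text
time: 16.58
tcp_pos: [510.5, 200.2, 39.9]
ee_rot: [[-0.994, 0.107, -0.001], [0.107, 0.994, 0.001], [0.001, 0.001, -1.0]]
wrist_force: [-3.5, 1.0, 5.3]
finger_gap: 0.13
grip_force: 44.2
```

Emit:
{"method": "jog_arm", "body": {"plan": [[-0.05,0,0,0,0,0,1],[-0.05,0,0,0,0,0,1],[-0.05,0,0,0,0,0,1],[0,0,0,0,0,0,1]]}}

```text
time: 17.08
tcp_pos: [513.5, 200.0, 39.9]
ee_rot: [[-0.994, 0.107, -0.001], [0.107, 0.994, 0.001], [0.001, 0.001, -1.0]]
wrist_force: [-3.7, 0.2, 5.8]
finger_gap: 0.134
grip_force: 44.2
```

Floor felt, and it adds friction, so I ease up a little and continue.

Emit:
{"method": "jog_arm", "body": {"plan": [[0,0,-0.05,0,0,0,1],[-0.05,0,0,0,0,0,1],[-0.05,0,0,0,0,0,1],[0,0,0,0,0,0,1]]}}

```text
time: 17.58
tcp_pos: [516.0, 198.8, 40.5]
ee_rot: [[-0.994, 0.108, 0.0], [0.108, 0.994, -0.0], [-0.0, -0.0, -1.0]]
wrist_force: [0.2, -0.3, -0.7]
finger_gap: 0.134
grip_force: 43.2
```

Emit:
{"method": "jog_arm", "body": {"plan": [[-0.05,0,0,0,0,0,1],[-0.05,0,0,0,0,0,1],[0,0,0,0,0,0,1]]}}

```text
time: 17.95
tcp_pos: [517.9, 198.9, 40.7]
ee_rot: [[-0.994, 0.107, 0.0], [0.107, 0.994, 0.0], [-0.0, 0.0, -1.0]]
wrist_force: [-0.1, 0.0, -1.1]
finger_gap: 0.134
grip_force: 43.2
```

Emit:
{"method": "jog_arm", "body": {"plan": [[-0.05,0,0,0,0,0,1],[-0.05,0,0,0,0,0,1],[0,0,0,0,0,0,1]]}}

```text
time: 18.32
tcp_pos: [519.9, 198.7, 40.7]
ee_rot: [[-0.994, 0.107, 0.0], [0.107, 0.994, -0.0], [-0.0, -0.0, -1.0]]
wrist_force: [0.3, 0.3, -1.2]
finger_gap: 0.134
grip_force: 43.2
```

Nose is about 55 mm in with no resistance.

Emit:
{"method": "jog_arm", "body": {"plan": [[-0.05,0,0,0,0,0,1],[-0.05,0,0,0,0,0,1],[0,0,0,0,0,0,1]]}}

```text
time: 18.7
tcp_pos: [521.8, 198.5, 40.7]
ee_rot: [[-0.994, 0.107, 0.0], [0.107, 0.994, -0.0], [-0.0, 0.0, -1.0]]
wrist_force: [0.5, 0.1, -1.8]
finger_gap: 0.13
grip_force: 43.2
```

Emit:
{"method": "jog_arm", "body": {"plan": [[-0.05,0,0,0,0,0,1],[-0.05,0,0,0,0,0,1],[0,0,0,0,0,0,1]]}}

```text
time: 19.08
tcp_pos: [523.8, 198.2, 40.7]
ee_rot: [[-0.994, 0.107, 0.0], [0.107, 0.994, -0.0], [-0.0, -0.0, -1.0]]
wrist_force: [-0.6, 0.5, -1.4]
finger_gap: 0.131
grip_force: 43.2
```

Emit:
{"method": "jog_arm", "body": {"plan": [[-0.05,0,0,0,0,0,1],[-0.05,0,0,0,0,0,1],[0,0,0,0,0,0,1]]}}

```text
time: 19.45
tcp_pos: [525.8, 198.0, 40.7]
ee_rot: [[-0.994, 0.107, 0.0], [0.107, 0.994, -0.0], [-0.0, -0.0, -1.0]]
wrist_force: [-0.3, 0.9, -1.2]
finger_gap: 0.126
grip_force: 43.2
```

Emit:
{"method": "jog_arm", "body": {"plan": [[-0.05,0,0,0,0,0,1],[-0.05,0,0,0,0,0,1],[0,0,0,0,0,0,1]]}}

```text
time: 19.82
tcp_pos: [527.5, 197.8, 40.6]
ee_rot: [[-0.994, 0.107, -0.001], [0.107, 0.994, -0.0], [0.0, -0.0, -1.0]]
wrist_force: [-0.5, 0.3, -1.4]
finger_gap: 0.136
grip_force: 43.3
```

Emit:
{"method": "jog_arm", "body": {"plan": [[-0.05,0,0,0,0,0,1],[0,0,0,0,0,0,1]]}}

```text
time: 20.08
tcp_pos: [528.1, 197.8, 40.5]
ee_rot: [[-0.994, 0.107, -0.001], [0.107, 0.994, -0.0], [0.001, -0.0, -1.0]]
wrist_force: [-1.6, 0.3, -0.7]
finger_gap: 0.133
grip_force: 43.4
```

Emit:
{"method": "jog_arm", "body": {"plan": [[-0.05,0,0,0,0,0,1],[0,0,0,0,0,0,1]]}}

```text
time: 20.32
tcp_pos: [528.7, 197.7, 40.4]
ee_rot: [[-0.994, 0.107, -0.002], [0.107, 0.994, -0.0], [0.002, -0.0, -1.0]]
wrist_force: [-3.4, 1.7, 0.8]
finger_gap: 0.133
grip_force: 43.5
```

Emit:
{"method": "jog_arm", "body": {"plan": [[-0.05,0,0,0,0,0,1],[0,0,0,0,0,0,1],[0,0,0,0,0,0,1]]}}

```text
time: 20.7
tcp_pos: [529.4, 197.7, 40.4]
ee_rot: [[-0.994, 0.107, -0.003], [0.107, 0.994, -0.0], [0.003, -0.0, -1.0]]
wrist_force: [-5.4, 0.4, 2.0]
finger_gap: 0.131
grip_force: 43.7
```

```bash
python3 -c "
from h import *
for i in range(8):
    print(arm.get_obs()['wrist_force'].round(1) if hasattr(arm.get_obs()['wrist_force'],'round') else arm.get_obs()['wrist_force']); snapshot('top')"
```

```text
[-5.4  0.4  2. ]
[-5.6  1.1  1.9]
[-4.5  0.9  1.5]
[-5.6  0.8  0.7]
[-5.8  0.7  1. ]
[-5.7  0.6  1.4]
[-4.5  0.8  1.7]
[-4.8  0.7  1.7]
```

Pressing at about 5 N against a springy stop. I'll give it a slight extra push, then release.

Emit:
{"method": "jog_arm", "body": {"plan": [[-0.02,0,0,0,0,0,1],[0,0,0,0,0,0,1],[0,0,0,0,0,0,1],[0,0,0,0,0,0,1]]}}

```text
time: 21.6
tcp_pos: [529.6, 197.7, 40.4]
ee_rot: [[-0.994, 0.107, -0.003], [0.107, 0.994, -0.0], [0.003, -0.0, -1.0]]
wrist_force: [-5.3, 0.5, 2.7]
finger_gap: 0.132
grip_force: 43.7
```

Emit:
{"method": "jog_arm", "body": {"plan": [[0,0,0,0,0,0,0.6],[0,0,0,0,0,0,0.6],[0,0,0,0,0,0,0.6],[0,0,0,0,0,0,0.6],[0,0,0,0,0,0,0.6]]}}

```text
time: 22.22
tcp_pos: [531.3, 197.5, 40.7]
ee_rot: [[-0.994, 0.107, 0.0], [0.107, 0.994, -0.0], [-0.0, 0.0, -1.0]]
wrist_force: [-0.3, 0.5, -0.2]
finger_gap: 0.398
grip_force: 0.0
```

Emit:
{"method": "jog_arm", "body": {"plan": [[0,0,-0.3,0,0,0,0.6],[0,0,-1,0,0,0,0.6],[0,0,-1,0,0,0,0.6],[0,0,-1,0,0,0,0.6],[0,0,-1,0,0,0,0.6],[0,0,-0.2,0,0,0,0.6],[0,0,0,0,0,0,0.6]]}}

```text
time: 23.1
tcp_pos: [531.0, 197.6, 131.0]
ee_rot: [[-0.994, 0.107, 0.0], [0.107, 0.994, 0.0], [-0.0, 0.0, -1.0]]
wrist_force: [0.0, 1.0, -0.4]
finger_gap: 0.401
grip_force: 0.0
```

```bash
python3 - <<'E'
from h import *
t=snap('top','top2')['image'][:,:,::-1];s=snap('side','side2')['image'][:,:,::-1]
R=lambda im,x,y,w,h,k:cv2.resize(im[y:y+h,x:x+w],None,fx=k,fy=k,interpolation=cv2.INTER_CUBIC)
c=np.zeros((480,800,3),np.uint8)
c[:,:320]=R(t,205,180,80,120,4);c[:400,325:785]=R(s,260,140,115,100,4)
cv2.imwrite('pics/c4.png',c)
E
```

```text
(no output)
```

View pics/c4.png

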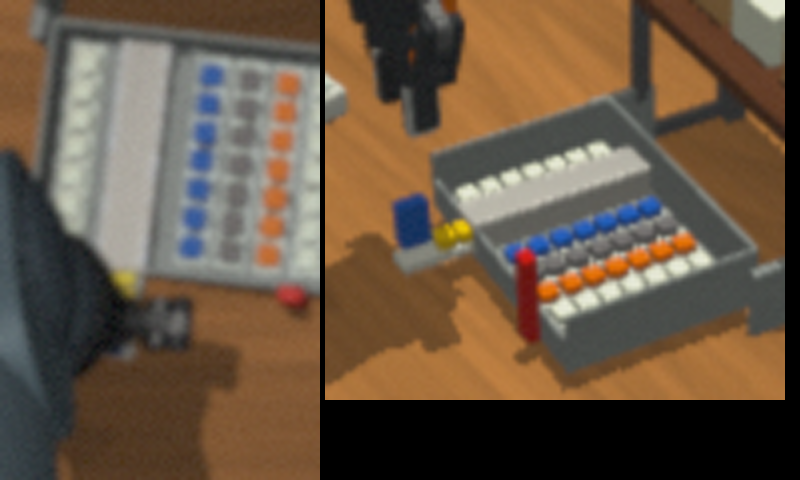

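Released cleanly: tab at crop (412,222) stands clear of the mouth, row in line with the channel. Now the post.

Emit:
{"method": "jog_arm", "body": {"plan": [[-0.12,-0.43,0,0,0,0,0.7],[-0.21,-0.83,0,0,0,0,0.7],[-0.21,-0.83,0,0,0,0,0.7],[-0.21,-0.83,0,0,0,0,0.7],[-0.21,-0.83,0,0,0,0,0.7],[-0.21,-0.83,0,0,0,0,0.7],[-0.12,-0.41,0,0,0,0,0.7],[0,0,0,0,0,0,0.7],[0,0,0,0,0,0,0.7]], "force": 30}}

```text
time: 24.32
tcp_pos: [545.9, 96.4, 130.6]
ee_rot: [[-0.994, 0.106, -0.0], [0.106, 0.994, 0.001], [0.0, 0.001, -1.0]]
wrist_force: [0.0, -0.3, -0.6]
finger_gap: 0.3
grip_force: 0.0
```

Emit:
{"method": "jog_arm", "body": {"plan": [[0,0,0.6,0,0,0,0.7],[0,0,0.6,0,0,0,0.7],[0,0,0.6,0,0,0,0.7],[0,0,0.6,0,0,0,0.7],[0,0,0,0,0,0,0.7]]}}

```text
time: 24.95
tcp_pos: [544.7, 95.1, 81.1]
ee_rot: [[-0.994, 0.107, -0.003], [0.107, 0.994, -0.001], [0.003, -0.002, -1.0]]
wrist_force: [-0.2, -0.8, -0.5]
finger_gap: 0.296
grip_force: 0.0
```

Emit:
{"method": "jog_arm", "body": {"plan": [[0,0,0.3,0,0,0,0.7],[0,0,0.3,0,0,0,0.7],[0,0,0.3,0,0,0,0.7],[0,0,0,0,0,0,0.7]]}}

```text
time: 25.45
tcp_pos: [545.5, 95.4, 64.1]
ee_rot: [[-0.994, 0.107, -0.001], [0.107, 0.994, -0.0], [0.001, -0.0, -1.0]]
wrist_force: [-0.5, -0.1, 0.4]
finger_gap: 0.297
grip_force: 0.0
```

Emit:
{"method": "jog_arm", "body": {"plan": [[0,0,0.3,0,0,0,0.7],[0,0,0.25,0,0,0,0.7],[0,0,0,0,0,0,0.7],[0,0,0,0,0,0,1],[0,0,0,0,0,0,1],[0,0,0,0,0,0,1],[0,0,0,0,0,0,1]]}}

```text
time: 26.32
tcp_pos: [546.0, 96.3, 53.7]
ee_rot: [[-0.994, 0.107, 0.0], [0.107, 0.994, 0.001], [0.0, 0.001, -1.0]]
wrist_force: [0.6, 3.2, -1.7]
finger_gap: 0.158
grip_force: 33.4
```

Emit:
{"method": "jog_arm", "body": {"plan": [[-0.057,0,-0.168,0,0,0,1],[-0.057,0,-0.168,0,0,0,1],[-0.057,0,-0.168,0,0,0,1],[-0.067,0,-0.163,0,0,0,1],[-0.067,0,-0.163,0,0,0,1],[-0.067,0,-0.163,0,0,0,1]]}}

```text
time: 27.08
tcp_pos: [552.2, 95.6, 72.5]
ee_rot: [[-0.994, 0.107, -0.002], [0.107, 0.994, 0.0], [0.002, 0.0, -1.0]]
wrist_force: [2.1, 4.3, -10.3]
finger_gap: 0.155
grip_force: 31.4
```

Emit:
{"method": "jog_arm", "body": {"plan": [[-0.078,0,-0.157,0,0,0,1],[-0.078,0,-0.157,0,0,0,1],[-0.078,0,-0.157,0,0,0,1],[-0.09,0,-0.152,0,0,0,1],[-0.09,0,-0.152,0,0,0,1],[-0.09,0,-0.152,0,0,0,1]]}}

```text
time: 27.82
tcp_pos: [561.2, 94.5, 90.9]
ee_rot: [[-0.994, 0.107, -0.005], [0.107, 0.994, 0.001], [0.005, 0.0, -1.0]]
wrist_force: [1.3, 5.3, -10.7]
finger_gap: 0.157
grip_force: 30.6
```

Emit:
{"method": "jog_arm", "body": {"plan": [[-0.1,0,-0.145,0,0,0,1],[-0.1,0,-0.145,0,0,0,1],[-0.1,0,-0.145,0,0,0,1],[-0.08,0,-0.105,0,0,0,1],[-0.08,0,-0.105,0,0,0,1],[-0.08,0,-0.105,0,0,0,1],[0,0,0,0,0,0,1]]}}

```text
time: 28.7
tcp_pos: [571.0, 93.4, 105.8]
ee_rot: [[-0.994, 0.107, -0.007], [0.107, 0.994, 0.001], [0.007, 0.0, -1.0]]
wrist_force: [-1.5, 5.2, -7.9]
finger_gap: 0.152
grip_force: 30.2
```

Emit:
{"method": "jog_arm", "body": {"plan": [[-0.05,0,-0.06,0,0,0,1],[-0.05,0,-0.06,0,0,0,1],[0,0,0,0,0,0,1]]}}

```text
time: 29.08
tcp_pos: [572.7, 93.1, 107.9]
ee_rot: [[-0.994, 0.107, -0.007], [0.107, 0.994, 0.001], [0.008, -0.0, -1.0]]
wrist_force: [-1.9, 4.7, -8.0]
finger_gap: 0.153
grip_force: 30.1
```

Emit:
{"method": "jog_arm", "body": {"plan": [[-0.06,0,-0.07,0,0,0,1],[0,0,0,0,0,0,1]]}}

```text
time: 29.32
tcp_pos: [573.8, 93.1, 109.3]
ee_rot: [[-0.994, 0.107, -0.008], [0.107, 0.994, 0.001], [0.008, 0.0, -1.0]]
wrist_force: [-2.5, 5.6, -8.0]
finger_gap: 0.159
grip_force: 30.1
```

```bash
python3 - <<'E'
from h import *
s=snap('side','side3')['image'][:,:,::-1]
cv2.imwrite('pics/c5.png',cv2.resize(s[100:240,250:430],None,fx=4,fy=4,interpolation=cv2.INTER_CUBIC))
E
```

```text
(no output)
```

View pics/c5.png

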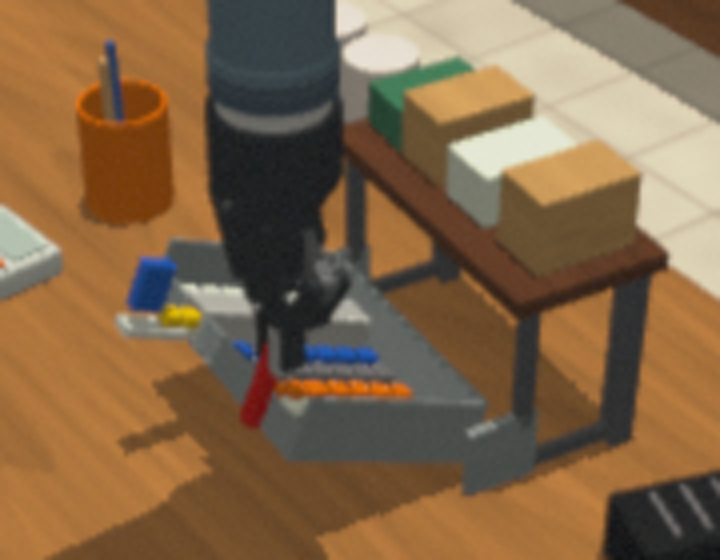

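```bash
python3 - <<'E'
from h import *
a=-np.radians(6.2);ex=np.array([np.cos(a),np.sin(a)])
z=min(np.arange(0,80),key=lambda z:abs(proj('side0',[546.5,95.5,z])[1]-224.5))
H=np.array([546.5,95.5])+145*ex
for th in(.3,.34,.38,.42):
    for zz in(z,):
        x,h=-145,zz-30; X=x*np.cos(th)+h*np.sin(th);Z=-x*np.sin(th)+h*np.cos(th)
        print(z,th,proj('side3',np.r_[H+X*ex,30+Z]))
    # right front wall bottom corner c2 (165,290)->
p=atz('side0',280+165.5/4-.5,160+290.5/4-.5,14);print(p)
print('seen post bottom',250+252.5/4-.5,100+426.5/4-.5,'corner',250+290.5/4-.5,100+460.5/4-.5)
d=(p[:2]-H);ey=np.array([-ex[1],ex[0]])
for th in(.3,.34,.38,.42):
    x,h=d@ex,-16; X=x*np.cos(th)+h*np.sin(th);Z=-x*np.sin(th)+h*np.cos(th)
    print(th,proj('side3',np.r_[H+X*ex+(d@ey)*ey,30+Z]))
E
```

```text
12 0.3 [310.4 210.9]
12 0.34 [310.7 208.9]
12 0.38 [311.1 206.9]
12 0.42 [311.6 204.9]
[549.9  55.2  14. ]
seen post bottom 312.625 206.125 corner 322.125 214.625
0.3 [321.  219.1]
0.34 [321.3 217.3]
0.38 [321.8 215.4]
0.42 [322.3 213.5]
```

The bin reads about 0.39–0.40 rad from the post bottom at (312.6,206) and the bin corner at (322,214.6). I'll go to the stop.

Emit:
{"method": "jog_arm", "body": {"plan": [[-0.06,0,-0.08,0,0,0,1],[-0.06,0,-0.08,0,0,0,1],[0,0,0,0,0,0,1]]}}

```text
time: 29.75
tcp_pos: [576.1, 92.8, 112.2]
ee_rot: [[-0.994, 0.107, -0.008], [0.107, 0.994, 0.001], [0.008, -0.0, -1.0]]
wrist_force: [-2.1, 5.5, -10.1]
finger_gap: 0.155
grip_force: 30.4
```

Emit:
{"method": "jog_arm", "body": {"plan": [[-0.05,0,-0.07,0,0,0,1],[0,0,0,0,0,0,1],[0,0,0,0,0,0,1]]}}

```text
time: 30.12
tcp_pos: [576.1, 92.8, 112.2]
ee_rot: [[-0.994, 0.107, -0.009], [0.107, 0.994, 0.0], [0.009, -0.001, -1.0]]
wrist_force: [-1.1, 5.1, -14.2]
finger_gap: 0.148
grip_force: 29.9
```

At the stop: the force rises with no motion. Release and withdraw.

Emit:
{"method": "jog_arm", "body": {"plan": [[0,0,0,0,0,0,0.68],[0,0,0,0,0,0,0.68],[0,0,0,0,0,0,0.68],[0,0,-0.2,0,0,0,0.68],[0,0,-0.5,0,0,0,0.68],[0,0,-1,0,0,0,0.68],[0,0,-1,0,0,0,0.68],[0,0,-1,0,0,0,0.68],[0.5,0,-1,0,0,0,0.68],[0.5,0,0,0,0,0,0.68]]}}

```text
time: 31.38
tcp_pos: [562.3, 94.0, 212.3]
ee_rot: [[-0.994, 0.108, 0.005], [0.108, 0.994, 0.002], [-0.005, 0.002, -1.0]]
wrist_force: [0.2, -0.2, 0.5]
finger_gap: 0.32
grip_force: 0.0
```

Emit:
{"method": "jog_arm", "body": {"plan": [[1,0,0,0,0,0,0.68],[1,0,0,0,0,0,0.68],[1,0,0,0,0,0,0.68],[1,0,0,0,0,0,0.68],[0,0,0,0,0,0,0.68],[0,0,0,0,0,0,0.68]]}}

```text
time: 32.12
tcp_pos: [481.7, 102.5, 209.5]
ee_rot: [[-0.994, 0.107, 0.001], [0.107, 0.994, 0.0], [-0.001, 0.0, -1.0]]
wrist_force: [0.2, 0.1, -0.7]
finger_gap: 0.321
grip_force: 0.0
```

```bash
python3 - <<'E'
from h import *
s=snap('side','side4')['image'][:,:,::-1]; t=snap('top','top4')['image'][:,:,::-1]
c=np.zeros((400,800,3),np.uint8)
R=lambda im,x,y,w,h,k:cv2.resize(im[y:y+h,x:x+w],None,fx=k,fy=k,interpolation=cv2.INTER_CUBIC)
c[:,:400]=R(s,265,140,100,100,4);c[:,400:]=R(t,205,175,100,100,4)
cv2.imwrite('pics/c6.png',c)
E
```

```text
(no output)
```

View pics/c6.png

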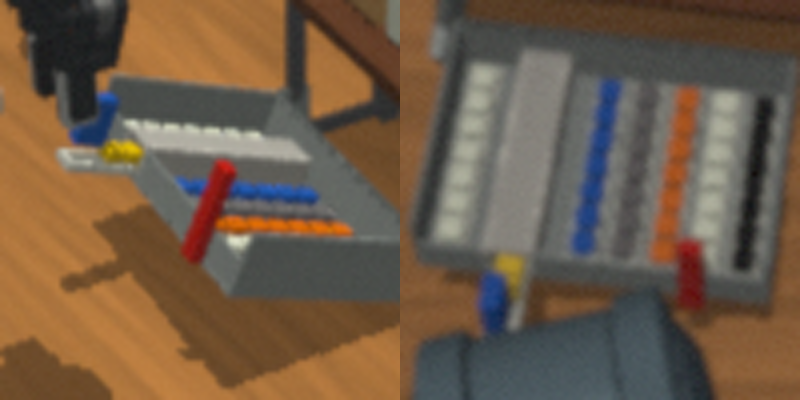

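The bin stays up, the row sits in line in the channel, and the gripper is clear. I'm handing in.

```bash
python3 -c "
from bench import arm
print(arm.close_job())"
```

```text
the job is handed in; nothing more can be done
None
```

The keycap row is seated against the hidden stop (about 5 N felt at the wrist) and let go, the bin is tipped up to its stop and stays there with the arm clear of everything, and the job is handed in; no verdict came back.

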